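# Slide the potted succulent into the inspection place

### The job

With a fingertip, push the board that carries the square pot along its rails until you feel it drop into the notches at the inspection place in front of the magnifier, in the middle of the rails, then take the hand clear. Only push the board: do not lift it, touch either pot or tip the plant, and leave the board with the round pot parked where it is and the other things on the bench undisturbed.

Things in the scene. Friction and masses are not known exactly. Their poses are not given: they have to be found in the camera images.
- rails: Fixed aluminium rail bed, 600 mm long (its y, running roughly from the robot's right to left), 124 mm wide (x). Origin: at table height under the inspection place. Four white tracks along y at x = +-40 and +-22 mm, tops 30 mm high. Side guides 48 mm high, inner faces at x = +-52 mm, 2 mm play each side of a board; ends open. Magnifier post, 185 mm high, at x = 130 to 200 mm, y = 0.
- inspection (a point): Middle of the inspection place, at track height, 30 mm above the table, straight above the rail bed's origin. Here each track has one notch 16 mm long, 6 mm deep, dark floor: wide-set tracks at y = +45 mm, close-set at y = -45 mm. A board drops level 6 mm into them when its centre is over this point, from whichever side it comes.
- board_square: Plywood board 100 mm wide (x), 150 mm long (y, along the rails), 18 mm thick, about 0.3 kg, with the square black pot loose on its middle. Origin: centre of its underside, 38 mm above the table while riding, 32 mm once dropped. Starts on either end of the rails, 170 to 215 mm from the inspection place. It slides with plain friction, a few newtons.
- board_square_feet (a point): Point at the middle of that board, level with the soles of its four feet, 8 mm below its underside: 30 mm above the table while riding, 24 mm once dropped. The feet are 12 mm long: wide-set pair (x = +-40 mm) at y = +45 mm, close-set pair (x = +-22 mm) at y = -45 mm.
- board_round: Plywood board 100 mm wide (x), 150 mm long (y, along the rails), 18 mm thick, about 0.3 kg, with the round black pot loose on its middle. Origin: centre of its underside, 38 mm above the table while riding, 32 mm once dropped. Starts on either end of the rails, 170 to 215 mm from the inspection place; to be left there.
- pot_square: Black square pot, 44 mm wide at the foot, 52 mm at the rim, 46 mm high, with a small succulent reaching about 75 mm, about 0.2 kg, loose on its board. Origin: centre of its underside, z up.
- pot_round: Black round pot, 54 mm across at the rim, 46 mm high, with a small succulent reaching about 75 mm, loose on the other board. Origin: centre of its underside, z up.
- dibber: Wooden dibber, 150 mm long, lying on the table on the robot's side of the rails; a bystander. Origin: underside.
- dish: Glass dish with lid, 90 mm across, 18 mm high, on the robot's side of the rails; a bystander. Origin: underside.
- trowel: Small hand trowel, 200 mm long, lying on the robot's side of the rails; a bystander. Origin: underside.
- jar: Amber jar with steel cap, 60 mm across, 85 mm high, beyond the rails; a bystander. Origin: underside.
- sprayer: White spray bottle, 68 mm across, 168 mm high, beyond the rails; a bystander. Origin: underside.
- empty_pot: Empty round black pot, 80 mm across, 65 mm high, beyond the rails; a bystander. Origin: underside.
Mind the look-alikes: they are no part of the job. Leave any blue or yellow look-alike of the pot_round alone.

How it is judged:
By the outcome, as a careful person would: the job done as asked, in the order asked, and still so for the second after the job is handed in, with the robot touching nothing.
It also fails if it takes over 42 s, if anything falls off the work surface, if the arm or the gripper's body presses on something with over 40 N, if the wrist force passes 120 N, or if a joint passes its speed limit or range.

### The arm

A 6-joint arm with a two-finger parallel gripper is mounted at the origin on the work surface. World frame = base frame: x ahead of the robot, y to its left, z up, the work surface at z = 0. Lengths are in m, angles in rad, forces in N, time in s.
With the tool pointing down it reaches from about 0.25 to 0.775 m from the base axis. Payload 4 kg.
Tool frame: the origin (TCP) lies at the very end of the fingers, on their centre line; the grasp point (between the pads) lies 19 mm behind it; y points along the fingers, x is the direction in which the jaws open and shut, and the axes are right-handed (so a half turn about y gives the same grasp; the last joint's range is limited). The gripper opens to 94 mm and grips with 3 to 60 N. Pads are 16 mm wide; open, the fingers measure 119 mm over their backs; the gripper's body (75 mm by 177 mm) begins 78 mm behind the grasp point.
Start: joints at [1.091, 0.087, 1.371, -0, 1.684, -0.103], TCP at [0.202, 0.511, 0.206] pointing down, gripper open.
Joint ranges: [-3.1, 3.1], [-0.76, 2.03], [0.27, 2.55], [-1.08, 4.22], [0.17, 2.65], [-2.57, 2.57]. Speed limits (rad/s): [2.79, 2.79, 3.14, 3.14, 3.14, 3.14].

### API

Orientations are given as [roll, pitch, yaw] about the fixed x, y, z axes, in that order (R = Rz(yaw) Ry(pitch) Rx(roll)).
In Python, from bench import robot gives the robot as it stands.
- The arm moves only by the shell command python3 -m handwheel 'ROWS' [OPENING]. ROWS is JSON, a list of rows, each an object with "delta_pos": the shift along the tool's x, y, z in mm, a list of three; "yaw": the turn about the tool's y in rad. A call has 1 to 12 rows; each row is the pose to reach, as a shift and turn from the pose commanded when the call began, along the tool's axes at that moment; what a row does not reach only later rows make up. A row lasts 1/10 s, in which the tool goes at most 50 mm and 8.59 degrees, less where a joint would pass 70% of its speed; a pose out of reach is approached as far as the arm can. A call with a gripper value outside its range is refused whole. OPENING is the closure in counts, from 0 (fully open) to 255 (shut), set as the call begins (- or left out, the last holds). The fingers move at their own pace and stop on an object; the grip force is fixed at half the most. Time passes only in rows, so rows that repeat a pose let the fingers close. It gives the time, the measured TCP pose, the force and the opening at its end, in the units of the state.
- robot.get_obs(): the state, without advancing time (a new reading comes with each control period).
- robot.snapshot(name): name is "scene" or "top" or "wrist"; returns a dict with "image" (384x512x3 uint8, red, green, blue), "fx", "fy", "cx", "cy" (pixels), "rvec" (rotation vector, rad) and "tvec" (3), from world to camera coordinates, as OpenCV has them. Camera axes: x right, y down, z forward; pixel columns grow to the right and rows downward; lengths in m; the calibration is good to about 2 mm. A picture is of the moment at which its call begins. There is no depth.
- robot.close_job(): hands the job in, once; it reports no verdict.
The state is a dict: "time": time; "joint_positions": joint angles; "qvel": joint speeds; "joint_torque": joint torques, N m; "tool_pos": TCP position; "ee_rot": TCP orientation; "wrist_force": force on the tool from outside, world axes, zero at the start; "wrist_torque": the same for the moment, N m; "width": finger opening in m.
Only numpy, scipy, OpenCV 4.12 (cv2) and the standard library are available. Lean on these libraries where they do the work, as an engineer would, in place of code of your own. Each camera call takes 0.05 s, during which the arm holds its last target.

## Working session

There is one attempt and no reset: what is moved stays moved. The work goes in short steps, Python scripts to look and compute and a shell command to move; the robot and the scene stay as the last step left them, time stands still between calls to the robot, and variables do not carry over. Pictures are saved under pics/ and viewed, and the job is handed in when it is done.

```bash
ls; mkdir -p pics; python3 - <<'E'
from bench import robot
import cv2
o=robot.get_obs();print(o)
for n in("scene","top","wrist"):
    s=robot.snapshot(n);cv2.imwrite(f"pics/{n}0.png",s["image"][:,:,::-1]);print(n,s["fx"],s["cx"],s["rvec"],s["tvec"])
    import pickle;pickle.dump(s,open(f"{n}0.pkl","wb"))
E
```

```text
pics
{'time': 0.0, 'joint_positions': array([ 1.09087376e+00,  8.79577472e-02,  1.37225123e+00,  1.61413088e-05,
        1.68358252e+00, -1.03091355e-01]), 'qvel': array([ 0.0009494 , -0.00063886, -0.00045065,  0.00119211, -0.00048327,
        0.00046088]), 'joint_torque': array([-6.65041589e-04, -3.40168369e+01, -3.02429616e+01,  7.17896177e-02,
        3.27316881e-02, -1.55863768e-04]), 'tool_pos': array([0.20212842, 0.51092565, 0.20430421]), 'ee_rot': array([-1.57055409,  0.00218552,  1.19396718]), 'wrist_force': array([0.25639704, 0.69027329, 0.18148025]), 'wrist_torque': array([ 0.00235615,  0.01235975, -0.02869715]), 'width': 0.09392092382165197}
scene 455.4503625462576 256.0371819914658 [ 0.7381728   2.45336189 -1.3136416 ] [ 0.47251027 -0.08584159  1.30982992]
top 371.411036597458 250.98262505770745 [ 2.16822622 -2.21921707  0.1240952 ] [-0.06469056  0.52246092  0.89889614]
wrist 333.00722128293205 260.7569687751038 [-2.40649022 -1.63890689 -0.21673612] [-0.54840753 -0.02735628  0.39160637]
```

View pics/scene0.png

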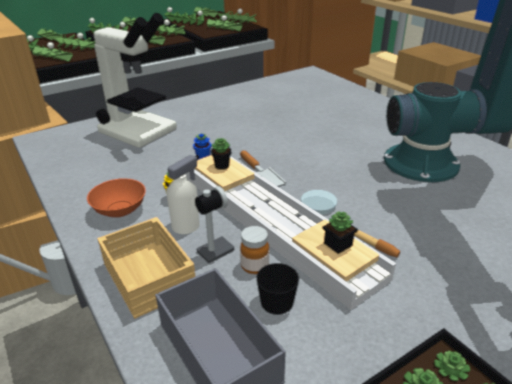

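View pics/top0.png

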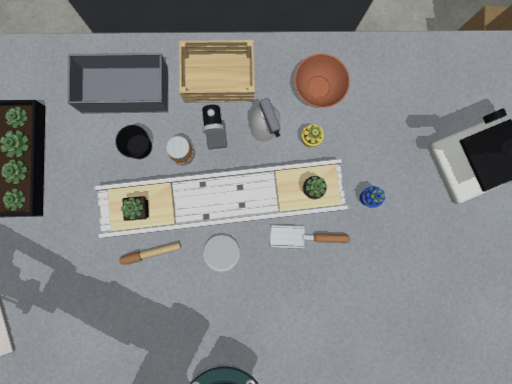

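View pics/wrist0.png

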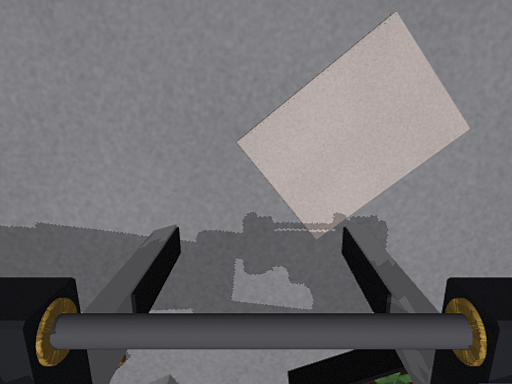

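The top view shows two black pots on boards: (134,208) looks square and (315,187) looks round. The blue (373,197) and yellow (312,135) pots are look-alikes. I'll confirm this in a crop and locate the notches and boards.

```bash
cat > h.py <<'E'
import numpy as np,cv2,pickle
def ray(s,uv,z):
    K=np.array([[s["fx"],0,s["cx"]],[0,s["fy"],s["cy"]],[0,0,1]])
    R=cv2.Rodrigues(np.array(s["rvec"]))[0];t=np.array(s["tvec"]);c=-R.T@t
    uv=np.atleast_2d(np.array(uv,float));d=(R.T@np.linalg.inv(K)@np.c_[uv,np.ones(len(uv))].T).T
    return c+d*((z-c[2])/d[:,2])[:,None]
def proj(s,p):
    K=np.array([[s["fx"],0,s["cx"]],[0,s["fy"],s["cy"]],[0,0,1]])
    return cv2.projectPoints(np.atleast_2d(np.array(p,float)),np.array(s["rvec"]),np.array(s["tvec"]),K,None)[0][:,0]
def wood(s,box):
    im=cv2.cvtColor(s["image"],cv2.COLOR_RGB2HSV);m=cv2.inRange(im,(12,60,120),(30,200,255))
    k=np.zeros_like(m);x0,y0,x1,y1=box;k[y0:y1,x0:x1]=m[y0:y1,x0:x1]
    cs,_=cv2.findContours(k,cv2.RETR_EXTERNAL,cv2.CHAIN_APPROX_NONE);c=max(cs,key=cv2.contourArea)
    return c,cv2.boxPoints(cv2.minAreaRect(c))
E
python3 - <<'E'
from h import *
s=pickle.load(open("top0.pkl","rb"))
for b in((95,165,180,240),(265,150,350,220)):
    c,q=wood(s,b);p=ray(s,q,.056);print(q.round(1).tolist(),p[:,:2].round(4).tolist(),p.mean(0).round(4),[np.linalg.norm(p[i]-p[i-1]).round(4) for i in range(4)])
g=cv2.cvtColor(s["image"],cv2.COLOR_RGB2GRAY)
m=(g<110).astype(np.uint8);m[:170]=0;m[225:]=0;m[:,:180]=0;m[:,262:]=0
n,l,st,ce=cv2.connectedComponentsWithStats(m)
for i in range(1,n):
    if st[i,4]>8: print(ce[i].round(1),st[i],ray(s,ce[i],.026).round(4))
a=cv2.resize(s["image"][165:240,90:190],None,fx=4,fy=4,interpolation=2);b=cv2.resize(s["image"][150:225,260:360],None,fx=4,fy=4,interpolation=2)
S=pickle.load(open("scene0.pkl","rb"))
c=cv2.resize(S["image"][130:300,180:405],None,fx=3.5,fy=1.7*2,interpolation=2)[:,:800]
cv2.imwrite("pics/crop.png",np.hstack([a,b])[:,:,::-1]);
cv2.imwrite("pics/crop2.png",c[:,:,::-1])
E
```

```text
[[125.0, 187.5], [170.6999969482422, 182.89999389648438], [173.5, 211.0], [127.9000015258789, 215.5]] [[0.5408, 0.2224], [0.5494, 0.1148], [0.4826, 0.1087], [0.4743, 0.2157]] [0.5118 0.1654 0.056 ] [np.float64(0.0669), np.float64(0.1079), np.float64(0.0671), np.float64(0.1073)]
[[274.1000061035156, 182.60000610351562], [314.79998779296875, 168.60000610351562], [320.79998779296875, 185.89999389648438], [280.1000061035156, 199.89999389648438]] [[0.5449, -0.132], [0.5769, -0.2316], [0.5347, -0.2443], [0.5031, -0.1451]] [ 0.5399 -0.1882  0.056 ] [np.float64(0.0438), np.float64(0.1046), np.float64(0.0441), np.float64(0.1042)]
[210.8 170.7] [203 170  16   3  32] [[0.5814 0.0214 0.026 ]]
[202.  183.5] [200 182   5   4  20] [[0.5499 0.0436 0.026 ]]
[239.6 186.6] [237 185   6   4  19] [[ 0.5403 -0.0491  0.026 ]]
[241.5 204.5] [239 203   6   4  18] [[ 0.4958 -0.0527  0.026 ]]
[205.9 216.1] [204 214   5   5  22] [[0.4694 0.0351 0.026 ]]
```

View pics/crop.png

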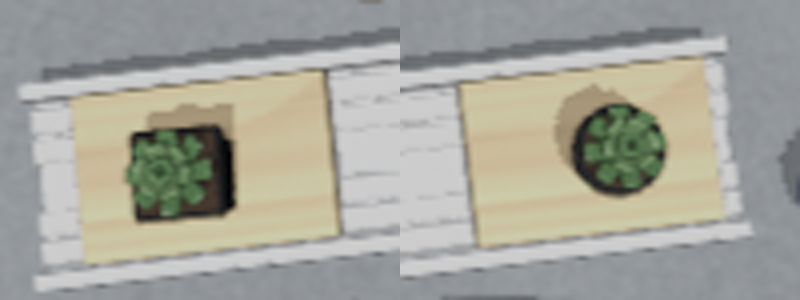

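View pics/crop2.png

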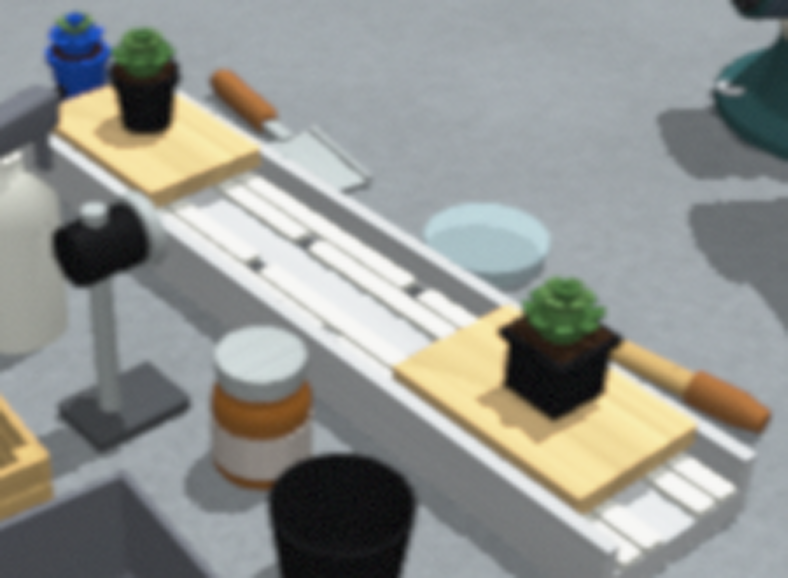

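The crops confirm it: the square pot is on the +y (left) board and the round pot is on the right board. The dark notch floors at top-view px (202,183), (206,216), (240,187) and (241,204) give the rail frame.

```bash
cat >> h.py <<'E'
W=np.array([[.5499,.0436],[.4694,.0351]]).mean(0);C=np.array([[.5403,-.0491],[.4958,-.0527]]).mean(0)
O=(W+C)/2
E
python3 - <<'E'
from h import *
s=pickle.load(open("top0.pkl","rb"))
# guide top edges for direction: rail corners in top view (z=.048)
im=s["image"]
L=np.array([[107.5,189.3],[110.8,231.2]]);R=np.array([[171.2,182.5],[175,223.8]])
l=ray(s,L,.056)[:,:2];r=ray(s,R,.056)[:,:2]
print("L",l,"R",r,"centre",(l.mean(0)+r.mean(0))/2,"len",np.linalg.norm(l.mean(0)-r.mean(0)))
d=l.mean(0)-r.mean(0);print("yaw board",np.arctan2(-d[0],d[1]))
rr=np.array([[260+460/4,150+85/4],[260+722/4,150+60/4],[260+480/4,150+245/4],[260+725/4,150+217/4]])
rc=ray(s,rr,.056)[:,:2].mean(0);b=(l.mean(0)+r.mean(0))/2;d=b-rc
yaw=np.arctan2(-d[0],d[1]);print("round",rc,"yaw boards",yaw,"yaw notch",np.arctan2(-(W-C)[0],(W-C)[1]),"O",O)
u=np.array([-np.sin(yaw),np.cos(yaw)]);x=np.array([np.cos(yaw),np.sin(yaw)])
print("sq along",(b-O)@u,(b-O)@x,"rd",(rc-O)@u,(rc-O)@x)
T0=np.array([.20213,.51093]);ty=1.19397
tx=np.array([np.cos(ty),np.sin(ty)]);tz=np.array([-np.sin(ty),np.cos(ty)])
for a in (b@u-O@u+75+0,):pass
P=O+((b-O)@u+.075+.008+.017)*u
print("approach",P,"tool dx,dz mm",1000*(P-T0)@tx,1000*(P-T0)@tz,"turn",ty-yaw)
E
```

```text
L [[0.53739435 0.26351387]
 [0.4384895  0.25516173]] R [[0.55042797 0.11361269]
 [0.4521418  0.10536699]] centre [0.49461341 0.18441382] len 0.15044083605940428
yaw board 0.08880912695433042
round [ 0.52531435 -0.46010584] yaw boards 0.047597854600403916 yaw notch 0.09280741423947395 O [ 0.51385  -0.005775]
sq along 0.19088869274521822 -0.010165645880151503 rd -0.45436175091975267 -0.010165645880151505
approach [0.50000955 0.28478424] tool dx,dz mm -100.66758997382634 -360.1946224384014 turn 1.146372145399596
```

```bash
python3 -m handwheel '[{"delta_pos":[-5,0,-18],"yaw":0.06},{"delta_pos":[-15,0,-50],"yaw":0.18},{"delta_pos":[-27,0,-88],"yaw":0.31},{"delta_pos":[-39,0,-128],"yaw":0.44},{"delta_pos":[-52,0,-170],"yaw":0.57},{"delta_pos":[-65,0,-212],"yaw":0.70},{"delta_pos":[-77,0,-252],"yaw":0.82},{"delta_pos":[-88,0,-290],"yaw":0.93},{"delta_pos":[-98,0,-322],"yaw":1.02},{"delta_pos":[-104,0,-342],"yaw":1.08},{"delta_pos":[-106,0,-348],"yaw":1.104},{"delta_pos":[-106,0,-348],"yaw":1.104}]' 255
python3 - <<'E'
from h import *
from bench import robot
o=robot.get_obs();print(o["time"],o["tool_pos"],o["ee_rot"],o["wrist_force"],o["width"])
s=robot.snapshot("scene");cv2.imwrite("pics/s1.png",s["image"][:,:,::-1])
s=robot.snapshot("top");cv2.imwrite("pics/t1.png",s["image"][:,:,::-1])
u=np.array([-np.sin(.09),np.cos(.09)]);x=np.array([np.cos(.09),np.sin(.09)]);d=o["tool_pos"][:2]-O
print("along",d@u,"lat",d@x)
E
```

```text
time: 1.35
tool_pos: [0.4871, 0.2844, 0.2049]
ee_rot: [-1.571, 0.001, 0.089]
wrist_force: [-1.4, 0.6, 0.3]
width: 0.0015
1.35 [0.48705266 0.28441947 0.20494192] [-1.57074651e+00  1.20760808e-03  8.92101305e-02] [-1.35222427  0.58270198  0.34071574] 0.001543766619418898
along 0.29142848394880544 lat -0.0006066228687985633
```

View pics/s1.png

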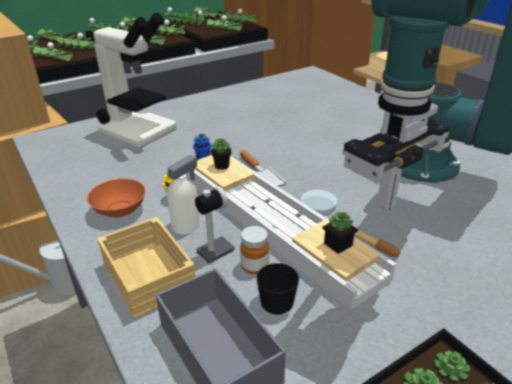

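The closed fingers (px ~388,200) hang above the left end of the rails. Next I'll lower them behind the board.

```bash
python3 -m handwheel '[{"delta_pos":[0,10,0]},{"delta_pos":[0,30,0]},{"delta_pos":[0,55,0]},{"delta_pos":[0,80,0]},{"delta_pos":[0,105,0]},{"delta_pos":[0,127,0]},{"delta_pos":[0,143,0]},{"delta_pos":[0,153,0]},{"delta_pos":[0,159,0]},{"delta_pos":[0,162,0]},{"delta_pos":[0,162,0]}]'
python3 - <<'E'
from h import *
from bench import robot
s=robot.snapshot("scene");cv2.imwrite("pics/s2.png",cv2.resize(s["image"][100:310,180:460],None,fx=2.8,fy=2.8)[:,:,::-1])
E
```

```text
invalid input at $[0]: expected keys delta_pos, yaw
```

View pics/s2.png

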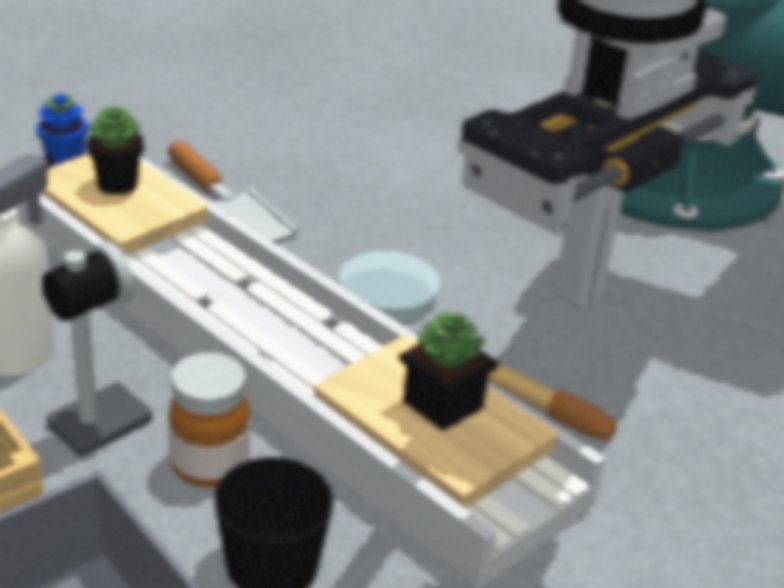

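The call was refused because the rows had no yaw key, so the arm hasn't moved and the fingers are still up. I'll send it again with yaw.

```bash
python3 -m handwheel '[{"delta_pos":[0,10,0],"yaw":0},{"delta_pos":[0,30,0],"yaw":0},{"delta_pos":[0,55,0],"yaw":0},{"delta_pos":[0,80,0],"yaw":0},{"delta_pos":[0,105,0],"yaw":0},{"delta_pos":[0,127,0],"yaw":0},{"delta_pos":[0,143,0],"yaw":0},{"delta_pos":[0,153,0],"yaw":0},{"delta_pos":[0,159,0],"yaw":0},{"delta_pos":[0,162,0],"yaw":0},{"delta_pos":[0,162,0],"yaw":0}]'
python3 - <<'E'
from h import *
from bench import robot
s=robot.snapshot("scene");cv2.imwrite("pics/s3.png",cv2.resize(s["image"][100:310,180:460],None,fx=2.8,fy=2.8)[:,:,::-1])
E
```

```text
time: 2.6
tool_pos: [0.4871, 0.2851, 0.0437]
ee_rot: [-1.571, -0.001, 0.09]
wrist_force: [-0.0, 0.4, 0.5]
width: 0.0006
```

View pics/s3.png

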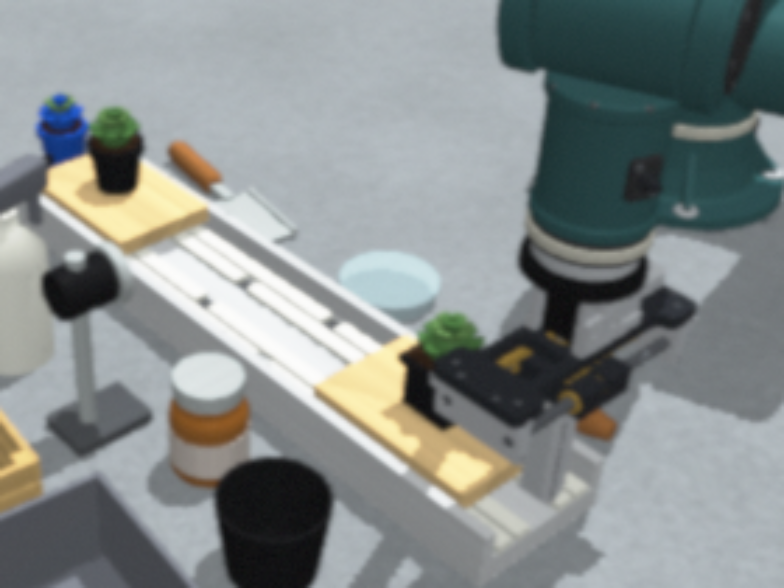

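The fingertips are down between the guides, just behind the board end. I'll make contact gently.

```bash
python3 -m handwheel '[{"delta_pos":[0,1,-2],"yaw":0},{"delta_pos":[0,2,-5],"yaw":0},{"delta_pos":[0,2,-8],"yaw":0},{"delta_pos":[0,2,-11],"yaw":0},{"delta_pos":[0,2,-13],"yaw":0},{"delta_pos":[0,2,-15],"yaw":0},{"delta_pos":[0,2,-17],"yaw":0},{"delta_pos":[0,2,-19],"yaw":0},{"delta_pos":[0,2,-21],"yaw":0},{"delta_pos":[0,2,-23],"yaw":0},{"delta_pos":[0,2,-25],"yaw":0}]'
python3 - <<'E'
from h import *
from bench import robot
s=robot.snapshot("top");c,q=wood(s,(95,165,180,240));cv2.imwrite("pics/t3.png",cv2.resize(s["image"][130:270,80:280],None,fx=4,fy=4)[:,:,::-1])
E
```

```text
time: 3.75
tool_pos: [0.4892, 0.26, 0.0416]
ee_rot: [-1.57, -0.0, 0.09]
wrist_force: [0.6, 2.5, 0.2]
width: 0.0009
```

View pics/t3.png

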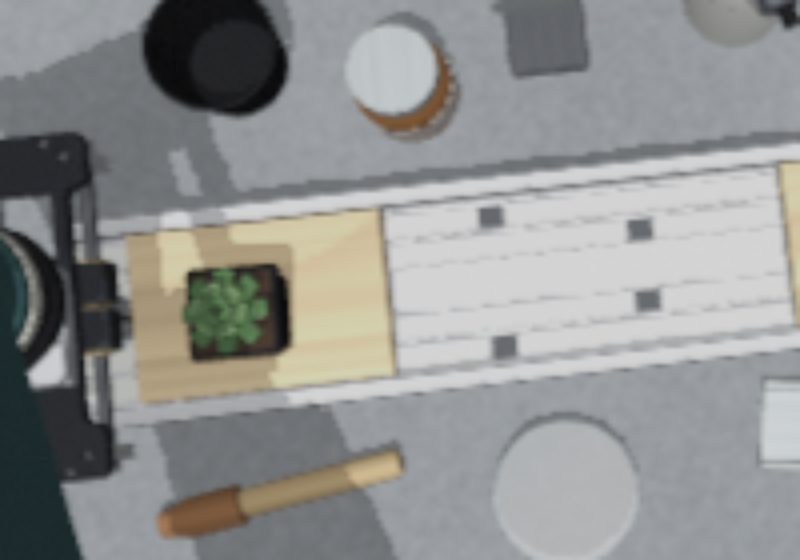

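Contact: +2.5 N, and the board has started moving. There are about 184 mm to go.

```bash
python3 -m handwheel '[{"delta_pos":[0,0,-3],"yaw":0},{"delta_pos":[0,0,-6],"yaw":0},{"delta_pos":[0,0,-10],"yaw":0},{"delta_pos":[0,0,-14],"yaw":0},{"delta_pos":[0,0,-18],"yaw":0},{"delta_pos":[0,0,-22],"yaw":0},{"delta_pos":[0,0,-26],"yaw":0},{"delta_pos":[0,0,-30],"yaw":0},{"delta_pos":[0,0,-34],"yaw":0},{"delta_pos":[0,0,-38],"yaw":0},{"delta_pos":[0,0,-42],"yaw":0},{"delta_pos":[0,0,-46],"yaw":0}]'
python3 -m handwheel '[{"delta_pos":[0,0,-4],"yaw":0},{"delta_pos":[0,0,-8],"yaw":0},{"delta_pos":[0,0,-12],"yaw":0},{"delta_pos":[0,0,-16],"yaw":0},{"delta_pos":[0,0,-20],"yaw":0},{"delta_pos":[0,0,-24],"yaw":0},{"delta_pos":[0,0,-28],"yaw":0},{"delta_pos":[0,0,-32],"yaw":0},{"delta_pos":[0,0,-36],"yaw":0},{"delta_pos":[0,0,-40],"yaw":0},{"delta_pos":[0,0,-43],"yaw":0},{"delta_pos":[0,0,-46],"yaw":0}]'
python3 - <<'E'
from h import *
from bench import robot
s=robot.snapshot("top");cv2.imwrite("pics/t4.png",cv2.resize(s["image"][130:270,80:280],None,fx=4,fy=4)[:,:,::-1])
u=np.array([-np.sin(.09),np.cos(.09)]);x=np.array([np.cos(.09),np.sin(.09)]);d=robot.get_obs()["tool_pos"][:2]-O
print("along",d@u,"lat",d@x)
E
```

```text
time: 5.0
tool_pos: [0.4934, 0.2138, 0.0415]
ee_rot: [-1.571, -0.0, 0.09]
wrist_force: [0.0, 2.8, 1.4]
width: 0.0007
time: 6.2
tool_pos: [0.4975, 0.1681, 0.0415]
ee_rot: [-1.571, -0.0, 0.09]
wrist_force: [-0.4, 3.6, 2.4]
width: 0.0007
along 0.17414471749740215 lat -0.0006141838929207382
```

View pics/t4.png

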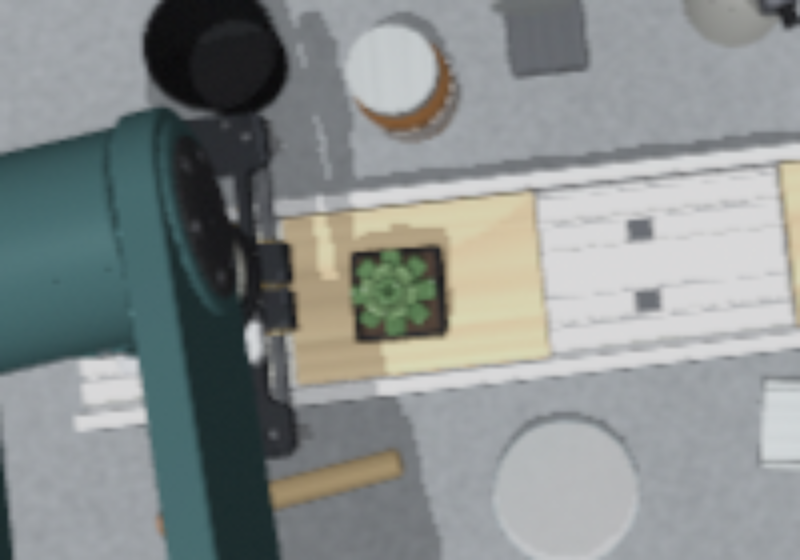

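The board is sliding smoothly with the plant upright, and about 91 mm remain. I'll keep going and slow down near the notches.

```bash
python3 -m handwheel '[{"delta_pos":[0,0,-3],"yaw":0},{"delta_pos":[0,0,-6],"yaw":0},{"delta_pos":[0,0,-10],"yaw":0},{"delta_pos":[0,0,-14],"yaw":0},{"delta_pos":[0,0,-18],"yaw":0},{"delta_pos":[0,0,-22],"yaw":0},{"delta_pos":[0,0,-26],"yaw":0},{"delta_pos":[0,0,-30],"yaw":0},{"delta_pos":[0,0,-34],"yaw":0},{"delta_pos":[0,0,-38],"yaw":0},{"delta_pos":[0,0,-42],"yaw":0},{"delta_pos":[0,0,-46],"yaw":0}]'
python3 -m handwheel '[{"delta_pos":[0,0,-3],"yaw":0},{"delta_pos":[0,0,-6],"yaw":0},{"delta_pos":[0,0,-9],"yaw":0},{"delta_pos":[0,0,-12],"yaw":0},{"delta_pos":[0,0,-15],"yaw":0},{"delta_pos":[0,0,-18],"yaw":0},{"delta_pos":[0,0,-21],"yaw":0},{"delta_pos":[0,0,-24],"yaw":0},{"delta_pos":[0,0,-26],"yaw":0},{"delta_pos":[0,0,-28],"yaw":0},{"delta_pos":[0,0,-30],"yaw":0},{"delta_pos":[0,0,-32],"yaw":0}]'
python3 - <<'E'
from h import *
from bench import robot
s=robot.snapshot("scene");cv2.imwrite("pics/s5.png",cv2.resize(s["image"][100:310,180:460],None,fx=2.8,fy=2.8)[:,:,::-1])
u=np.array([-np.sin(.09),np.cos(.09)]);x=np.array([np.cos(.09),np.sin(.09)]);d=robot.get_obs()["tool_pos"][:2]-O
print("along",d@u,"lat",d@x)
E
```

```text
time: 7.45
tool_pos: [0.5016, 0.1222, 0.0415]
ee_rot: [-1.571, -0.0, 0.09]
wrist_force: [-0.6, 3.2, 2.3]
width: 0.0008
time: 8.65
tool_pos: [0.5045, 0.0905, 0.0415]
ee_rot: [-1.571, -0.0, 0.09]
wrist_force: [0.0, 2.9, 2.6]
width: 0.0006
along 0.09640961781948611 lat -0.0006217085861954506
```

View pics/s5.png

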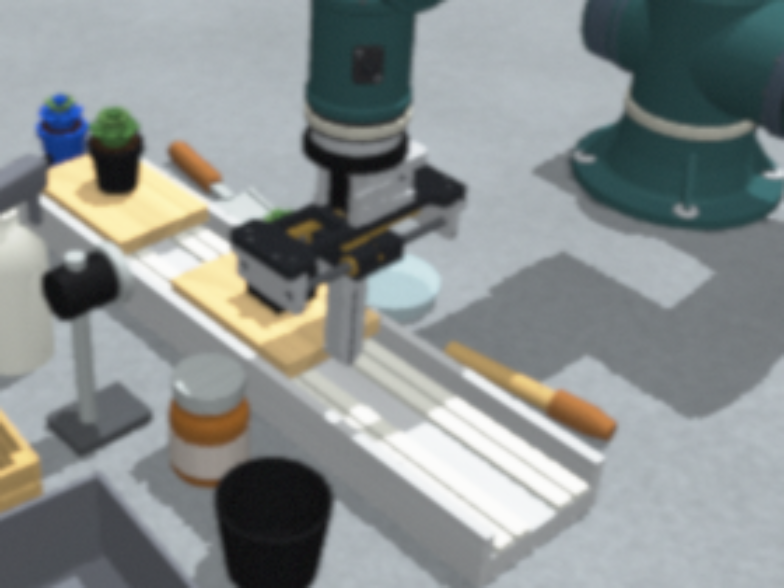

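The board is still riding, with about 13 mm to go. I'll creep from here and watch the force.

```bash
python3 -m handwheel '[{"delta_pos":[0,0,-1],"yaw":0},{"delta_pos":[0,0,-2],"yaw":0},{"delta_pos":[0,0,-3],"yaw":0},{"delta_pos":[0,0,-4],"yaw":0},{"delta_pos":[0,0,-5],"yaw":0},{"delta_pos":[0,0,-6],"yaw":0},{"delta_pos":[0,0,-7],"yaw":0},{"delta_pos":[0,0,-8],"yaw":0}]'
python3 -m handwheel '[{"delta_pos":[0,0,-1],"yaw":0},{"delta_pos":[0,0,-2],"yaw":0}]'
```

```text
time: 9.5
tool_pos: [0.5052, 0.0826, 0.0415]
ee_rot: [-1.571, 0.0, 0.09]
wrist_force: [0.2, 3.9, 1.9]
width: 0.0003
time: 9.7
tool_pos: [0.5054, 0.0805, 0.0414]
ee_rot: [-1.571, 0.0, 0.09]
wrist_force: [0.1, 4.4, 3.5]
width: 0.0004
```

```bash
for i in 1; do python3 -m handwheel '[{"delta_pos":[0,0,-1],"yaw":0},{"delta_pos":[0,0,-1.5],"yaw":0}]'; done
python3 -m handwheel '[{"delta_pos":[0,0,-1],"yaw":0}]'
python3 -m handwheel '[{"delta_pos":[0,0,-1],"yaw":0}]'
```

```text
time: 9.9
tool_pos: [0.5053, 0.0783, 0.041]
ee_rot: [-1.572, 0.001, 0.09]
wrist_force: [0.7, 2.9, 1.3]
width: 0.0005
time: 10.0
tool_pos: [0.5053, 0.0779, 0.0411]
ee_rot: [-1.571, 0.001, 0.09]
wrist_force: [0.2, 3.4, 1.8]
width: 0.0007
time: 10.1
tool_pos: [0.5053, 0.077, 0.0411]
ee_rot: [-1.571, 0.001, 0.09]
wrist_force: [-0.2, 3.1, 0.6]
width: 0.0003
```

```bash
python3 -m handwheel '[{"delta_pos":[0,0,-1],"yaw":0}]'
python3 -m handwheel '[{"delta_pos":[0,0,-1],"yaw":0}]'
python3 - <<'E'
from h import *
from bench import robot
a=robot.snapshot("scene");b=robot.snapshot("top")
A=cv2.resize(a["image"][150:270,200:330],None,fx=4.6,fy=4.6)
B=cv2.resize(b["image"][150:240,120:280],None,fx=5,fy=5)
cv2.imwrite("pics/s6.png",A[:,:,::-1]);cv2.imwrite("pics/t6.png",B[:,:,::-1])
E
```

```text
time: 10.2
tool_pos: [0.5055, 0.076, 0.0411]
ee_rot: [-1.571, 0.001, 0.09]
wrist_force: [0.3, 2.6, 0.2]
width: 0.0004
time: 10.3
tool_pos: [0.5055, 0.075, 0.0411]
ee_rot: [-1.571, 0.001, 0.09]
wrist_force: [0.4, 4.4, -0.5]
width: 0.0007
```

View pics/s6.png

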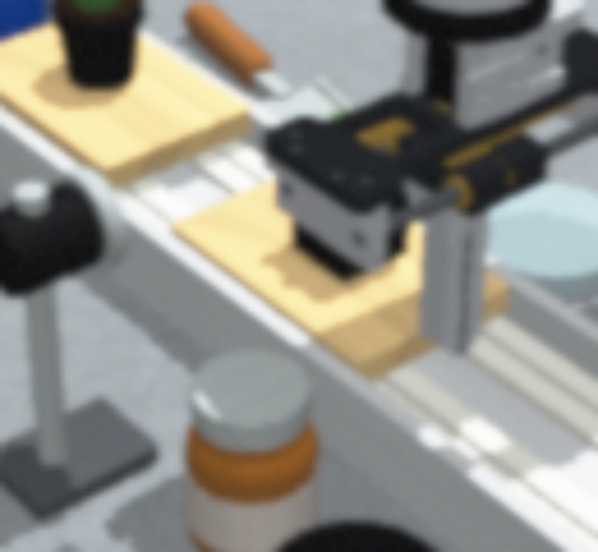

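View pics/t6.png

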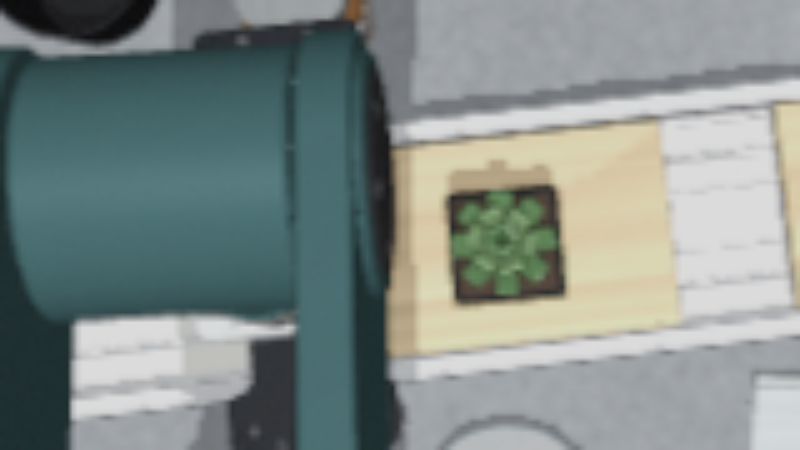

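At t≈9.9 s the tip dipped and Fz changed, about where a drop should happen. I'll test it with a little more push: a foot resting on a notch wall should stop the board.

```bash
python3 -m handwheel '[{"delta_pos":[0,0,-0.7],"yaw":0}]'; python3 -m handwheel '[{"delta_pos":[0,0,-0.7],"yaw":0}]'
```

```text
time: 10.5
tool_pos: [0.5055, 0.075, 0.0411]
ee_rot: [-1.569, 0.001, 0.09]
wrist_force: [-1.4, 5.0, -1.0]
width: 0.0002
time: 10.6
tool_pos: [0.5055, 0.0749, 0.0412]
ee_rot: [-1.568, 0.001, 0.09]
wrist_force: [-1.9, 5.9, -1.3]
width: 0.0004
```

The tip has stalled at y=0.075 m and the force is rising (5.9 N), so the board is held in the notches. I'll back off along the rails, then raise the hand and look.

```bash
python3 -m handwheel '[{"delta_pos":[0,0,2],"yaw":0},{"delta_pos":[0,0,6],"yaw":0},{"delta_pos":[0,0,14],"yaw":0},{"delta_pos":[0,0,24],"yaw":0},{"delta_pos":[0,0,36],"yaw":0},{"delta_pos":[0,0,50],"yaw":0},{"delta_pos":[0,0,62],"yaw":0},{"delta_pos":[0,0,68],"yaw":0},{"delta_pos":[0,0,70],"yaw":0}]'
python3 -m handwheel '[{"delta_pos":[0,-10,0],"yaw":0},{"delta_pos":[0,-30,5],"yaw":0},{"delta_pos":[0,-60,15],"yaw":0},{"delta_pos":[0,-90,35],"yaw":0},{"delta_pos":[0,-120,65],"yaw":0},{"delta_pos":[0,-145,100],"yaw":0},{"delta_pos":[0,-160,135],"yaw":0},{"delta_pos":[0,-170,165],"yaw":0},{"delta_pos":[0,-170,190],"yaw":0},{"delta_pos":[0,-170,200],"yaw":0},{"delta_pos":[0,-170,200],"yaw":0}]'
python3 - <<'E'
from h import *
from bench import robot
a=robot.snapshot("scene");b=robot.snapshot("top")
pickle.dump(a,open("a.pkl","wb"));pickle.dump(b,open("b.pkl","wb"))
cv2.imwrite("pics/s7.png",cv2.resize(a["image"][110:300,180:420],None,fx=3,fy=3)[:,:,::-1]);cv2.imwrite("pics/t7.png",cv2.resize(b["image"][90:270,95:395],None,fx=2.6,fy=2.6)[:,:,::-1])
cv2.imwrite("pics/t7z.png",cv2.resize(b["image"][160:230,180:290],None,fx=7,fy=7,interpolation=2)[:,:,::-1])
E
```

```text
time: 11.5
tool_pos: [0.4996, 0.1445, 0.0415]
ee_rot: [-1.571, -0.0, 0.092]
wrist_force: [0.4, -0.4, -1.1]
width: 0.0002
time: 12.6
tool_pos: [0.4816, 0.343, 0.2114]
ee_rot: [-1.571, 0.0, 0.091]
wrist_force: [0.2, -0.5, -0.1]
width: 0.0004
```

View pics/s7.png

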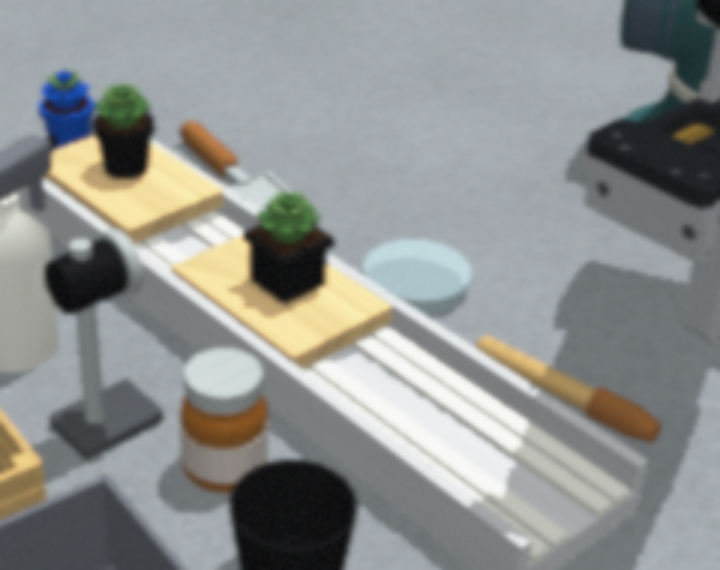

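View pics/t7.png

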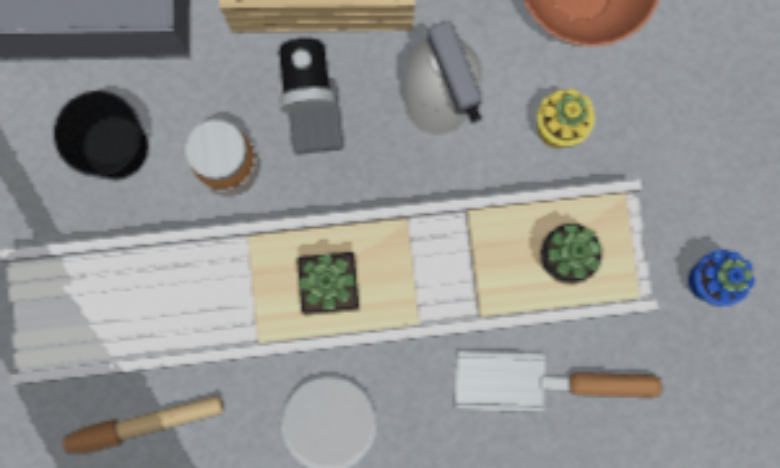

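View pics/t7z.png

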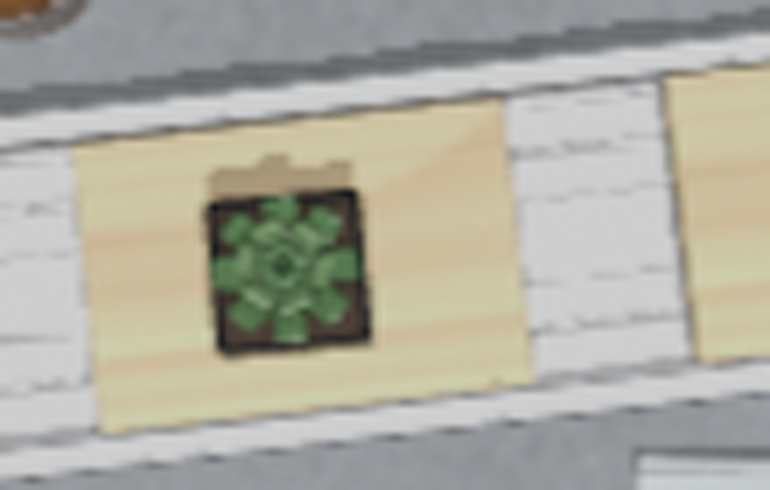

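All four notches are covered, the plant is upright and everything else looks unmoved. I'll check the board's height with two views, using the round board, which is still riding, as the reference.

```bash
python3 - <<'E'
from h import *
a=pickle.load(open("a.pkl","rb"));b=pickle.load(open("b.pkl","rb"))
def corner(s,box):
    c,_=wood(s,box);h=cv2.convexHull(c);return cv2.approxPolyDP(h,4,True)[:,0]
print("top sq",corner(b,(185,165,262,230)).tolist());print("top rd",corner(b,(268,150,350,220)).tolist())
print("scn sq",corner(a,(235,180,315,240)).tolist());print("scn rd",corner(a,(190,145,256,192)).tolist())
A=cv2.resize(a["image"][180:235,232:316],None,fx=9,fy=9,interpolation=2)
B=cv2.resize(a["image"][145:195,192:260],None,fx=9,fy=9,interpolation=2)
cv2.imwrite("pics/A.png",A[:,:,::-1]);cv2.imwrite("pics/B.png",B[:,:,::-1])
# did the round board move?
t0=pickle.load(open("top0.pkl","rb"));print("rd before",corner(t0,(268,150,350,220)).tolist())
d=cv2.absdiff(t0["image"],b["image"]).max(2)
for nm,(x0,y0,x1,y1) in dict(dish=(200,232,242,272),trowel=(268,222,352,250),round=(278,165,346,210),jar=(165,134,193,165),mag=(200,103,228,150),spray=(248,96,284,142),empty=(117,126,152,160),yellow=(300,122,326,148),blue=(360,184,386,210),dib=(118,238,183,268)).items():print(nm,(d[y0:y1,x0:x1]>40).sum())
E
```

```text
top sq [[250, 176], [246, 195], [232, 200], [231, 187]]
top rd [[317, 175], [303, 192], [277, 191], [276, 182], [308, 171]]
scn sq [[238, 198], [261, 189], [289, 198], [310, 213], [280, 231]]
scn rd [[195, 168], [197, 160], [210, 155], [230, 158], [253, 178], [225, 190]]
rd before [[317, 175], [303, 192], [277, 191], [276, 182], [308, 171]]
dish 0
trowel 0
round 0
jar 0
mag 0
spray 0
empty 0
yellow 0
blue 0
dib 96
```

View pics/A.png

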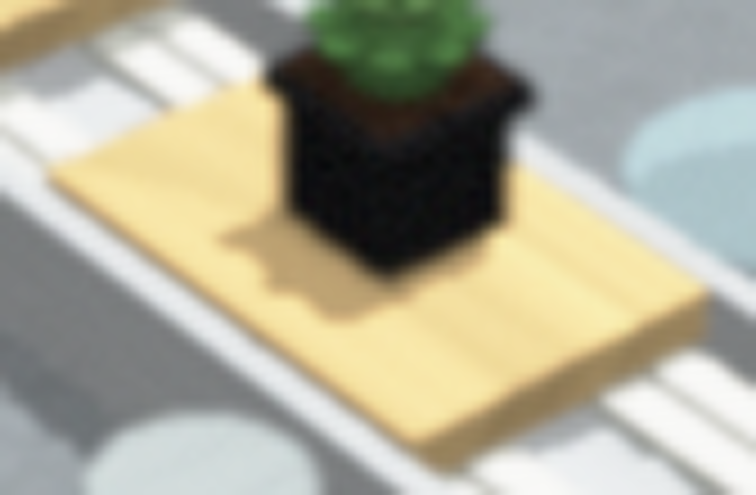

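View pics/B.png

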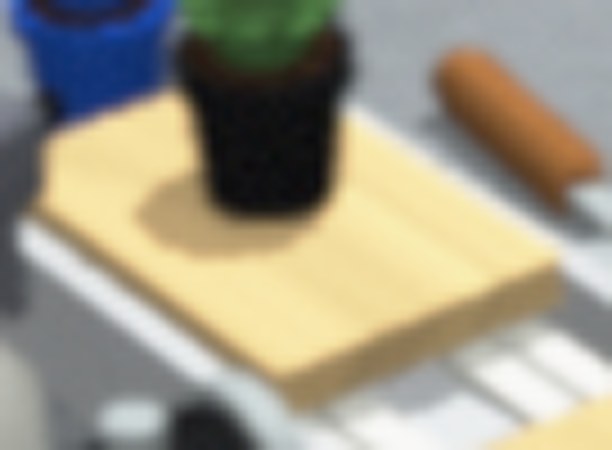

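```bash
python3 - <<'E'
from h import *
a=pickle.load(open("a.pkl","rb"));b=pickle.load(open("b.pkl","rb"));t0=pickle.load(open("top0.pkl","rb"))
def P(s):
    K=np.array([[s["fx"],0,s["cx"]],[0,s["fy"],s["cy"]],[0,0,1]]);return K@np.c_[cv2.Rodrigues(np.array(s["rvec"]))[0],np.array(s["tvec"]).ravel()]
def tri(p,q):
    X=cv2.triangulatePoints(P(a),P(b),np.array(p,float).reshape(2,1),np.array(q,float).reshape(2,1));return (X[:3]/X[3]).ravel().round(4)
f=lambda x,y,k,ox,oy:[(x+.5)/k-.5+ox,(y+.5)/k-.5+oy]
for nm,p,q in (("sq +x+y",f(415,440,9,232,180),f(75,147,7,180,160)),("sq +x-y",f(50,170,9,232,180),f(502,98,7,180,160)),("sq -x+y",f(708,300,9,232,180),f(100,433,7,180,160)),("rd +x+y",f(285,378,9,192,145),f(662,72,7,180,160)),("rd -x+y",f(558,260,9,192,145),f(695,362,7,180,160))):print(nm,tri(p,q))
c=ray(b,[f(75,147,7,180,160),f(100,433,7,180,160),f(502,98,7,180,160),f(533,382,7,180,160)],.050).mean(0);print(c,"minus O",c[:2]-O)
for s in(t0,b):
    h=cv2.cvtColor(s["image"],cv2.COLOR_RGB2HSV);m=cv2.inRange(h,(5,90,60),(30,255,255))[236:272,115:190];M=cv2.moments(m,True);print("dib",M["m10"]/M["m00"],M["m01"]/M["m00"],M["m00"])
E
```

```text
sq +x+y [0.5545 0.0696 0.0492]
sq +x-y [ 0.5681 -0.0774  0.0492]
sq -x+y [0.4572 0.0618 0.0462]
rd +x+y [ 0.5747 -0.1321  0.0558]
rd -x+y [ 0.4773 -0.1424  0.0544]
[ 0.51274079 -0.00830275  0.05      ] minus O [-0.00110921 -0.00252775]
dib 15.710227272727273 21.977272727272727 176.0
dib 16.32608695652174 21.77173913043478 184.0
```

The square board's top is at about 48 mm and the round board's is at about 55 mm, so the square board has dropped, at the inspection place. The hand is clear, so I'm handing in.

```bash
python3 - <<'E'
from bench import robot
o=robot.get_obs();print(o["time"],o["wrist_force"]);print(robot.close_job())
E
```

```text
12.7 [ 0.62197273 -0.51007619  0.09300874]
the job is handed in; nothing more can be done
None
```

I pushed the board with the square pot along the rails with the closed fingertips until it dropped into the notches at the inspection place. I then backed the hand off, raised it clear and handed in at 12.7 s. The close-out reports no verdict, so the result rests on my own checks.

- **Drop:** As the board reached the notches, the tip dipped slightly and the vertical force changed. About 3 mm further on, the board stopped against the notch walls and the force rose to 5.9 N. In two-view triangulation, three of its top corners came out at 46–49 mm, against 54–56 mm for the round board, which is still riding. All four notches are covered.
- **Position:** The board's centre is about 2.5 mm past the inspection point measured from the notches. That agrees with the 2 mm notch play plus camera error.
- **Pots and bystanders:** The plant is upright on its board. In the top view, the round board and everything else showed no changed pixels, except the dibber.
- **Check that disagreed:** The dibber's area showed 96 changed pixels. The arm's shadow had moved there, and the dibber's centroid shifted only about 0.6 px, so I take it as undisturbed.
- **Refused call:** One move call was refused for a missing key, and the arm did not move.

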